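# Wedge the rocking gauge stand steady

## Task

The dial gauge stand rocks because its left front foot has lost its rubber and hangs clear of the bench. With the fingertips push the wooden wedge, thin end first, under that bare foot until the foot bears on it and the stand no longer rocks, without jacking the stand out of level or shoving it along the bench; then prove it by pressing down firmly on the base right above that foot, and let go. Only push and press: do not pick up the wedge or the stand, and leave everything else on the bench alone.

Things in the scene. Friction and masses are not known exactly. Their poses are not given: they have to be found in the camera images.
- gauge_stand: dial gauge stand, about 1 kg, loose: grey base plate 170 (x) x 130 (y) mm, underside 20 mm and top 38.5 mm above the bench. Origin on the bench plane below its middle; x to the back, y to its left, z up. Steel column at x +68, 220 mm high; 60 mm wide dial at x +25, y 0, z 137 to 196. Feet at x +-70, y +-50 mm: three on rubber pads; the left front one (x -70, y +50) is bare and hangs clear
- bare_foot (a point): lowest point of the bare left front foot: a steel dome of 7 mm radius, its lowest point 7 mm above the bench, 15 mm in from the base's left and front edges. A press of about 3 N on that corner tips the stand onto it; the wedge carries up to about 4 N here before the stand swivels or is jacked out of level
- press_corner (a point): point on top of the base plate (38.5 mm above the bench) right above the bare foot: press straight down here with 10 to 20 N to test, for half a second; the load must pass into the wedge. The base hardly gives (under 1 mm) once the wedge bears
- wedge: dark hardwood wedge 70 x 32 mm, 30 g, flat on the bench left of the stand, aimed roughly at the bare foot. Origin: centre of its underside; x to the thin end, z up. 2 mm high at the thin end (x +35); the ramp rises to 13 mm at x -25; level from there to the upright thick end at x -35, the face to push. Friction about 0.6 on the bench, 0.2 under the foot; it stays where left
- wedge_bearing (a point): point on the wedge's ramp (wedge frame x +8, height 7 mm) that meets the bare foot: the foot just bears when this point is under it. Alone the wedge slides with under 0.5 N; then the push rises within 1 to 2 mm to 2.5 N and more: stop there or up to 5 mm further. Driven further it swivels that corner of the stand along with it and jacks it up
- bench_block: bystander: square steel block 62 x 62 x 20 mm by the left side of the stand, origin under its middle
- tweezers: bystander: steel tweezers 122 mm long, lying in front of the stand, origin near the middle
- loupe_glass: bystander: black hand magnifier 42 x 87 mm, lying at the left towards the back
- silver_cuff: bystander: open silver cuff bracelet 54 x 59 x 22 mm, on the steel bench plate to the right
- marker: bystander: black marker 129 mm long, lying between the stand and the bench plate
- scriber: bystander: steel scriber 133 mm long, to the right
There are look-alikes about, which are no part of the job. Leave any purple look-alike of the wedge alone.

How it is judged (in metres and radians):
On the way, in this order (a step that is already met when the one before it is completed fails the run):
1. the wedge is under the bare foot and the foot bears on it (x of bare_foot in the frame of wedge between -0.02 and 0.022 m and y of bare_foot in the frame of wedge between -0.015 and 0.015 m and contact force between wedge and gauge_stand above 0.3 N), for 0.2 s.
2. the fingers press down on the stand above that foot; the wedge takes the load and the stand does not tip (x of bare_foot in the frame of wedge between -0.02 and 0.022 m and y of bare_foot in the frame of wedge between -0.015 and 0.015 m and contact force between the fingers and gauge_stand above 3.5 N and contact force between wedge and gauge_stand above 4.3 N and horizontal distance between the grasp point and press_corner below 0.06 m and angle between gauge_stand's own z axis and vertical below 0.025 rad), for 0.2 s.
At the end, for the whole second after the job is handed in: the bare foot bears on the wedge (over 0.3 N), within 15 mm of its centre line; the stand is level within 0.02 rad, it and its bare foot within 10 mm of their starts; the wedge lies flat; both at rest. Before, a press above that foot put over 4.3 N into the wedge and tipped the stand under 0.025 rad (all of step 1 and angle between gauge_stand's own z axis and vertical below 0.02 rad and angle between wedge's own z axis and vertical below 0.06 rad and height (world z) of wedge below 0.005 m and distance of each of gauge_stand, bare_foot from where it was at the start of the episode below 0.01 m and linear speed of each of gauge_stand, wedge below 0.01 m/s); the robot touches nothing.
It fails at once if the wedge is lifted off the bench (height (world z) of wedge above 0.015 m).
It fails at once if the stand is lifted, or tipped over (height (world z) of gauge_stand above 0.015 m or angle between gauge_stand's own z axis and vertical above 0.2 rad).
It fails at once if another thing on the bench is shifted by more than 30 mm (distance of any of bench_block, tweezers, loupe_glass, silver_cuff, marker, scriber from where it was at the start of the episode above 0.03 m).
It also fails if it takes over 56 s, if anything falls off the work surface, if the arm or the gripper's body presses on something with over 40 N, if the wrist force passes 120 N, or if a joint passes its speed limit or range.

## Robot

A 6-joint arm with a two-finger parallel gripper is mounted at the origin on a cart in front of the work surface, level with it; the furniture and walls round the work are solid. World frame = base frame: x ahead of the robot, y to its left, z up, the work surface at z = 0. Lengths are in m, angles in degrees, forces in N, time in s.
With the tool pointing down it reaches from about 0.4 to 0.925 m from the base axis. Payload 12.5 kg.
Tool frame: the origin (TCP) lies at the centre of the arm's flange, where the gripper is bolted on; the fingertips stand 190 mm ahead of it and the grasp point (between the pads) lies 171 mm ahead of it (robot.grip_depth is the x of the grasp point in the tool frame, in m); x points along the fingers, y is the direction in which the jaws open and shut, and the axes are right-handed (so a half turn about x gives the same grasp; the last joint's range is limited). The gripper opens to 95 mm and grips with 3 to 60 N. Pads are 20 mm wide; open, the fingers measure 119 mm over their backs; the gripper's body (75 mm by 180 mm) begins 59 mm behind the grasp point.
Start: joints at [58.98, 28.126, 89.318, -0, 62.55, -6.05], TCP at [0.264, 0.567, 0.405] pointing down, gripper open.
Joint ranges: [-177.58, 177.58], [-47.91, 125.51], [2.72, 160], [-65.01, 245.01], [3.68, 167.84], [-153.87, 153.87]. Speed limits (degrees/s): [127.2, 127.2, 159.86, 180, 180, 180].

## Interface

Orientations are given as [roll, pitch, yaw] about the fixed x, y, z axes, in that order (R = Rz(yaw) Ry(pitch) Rx(roll)).
In Python, from cell import state, eyes, robot gives the robot as it stands.
- The arm moves only by the tool move_arm, never from a script. Its argument "moves" is text: rows parted by semicolons, each of 4 numbers parted by spaces: the shift along the tool's x, y, z in mm, then the turn about the tool's x in degrees. A call has 1 to 5 rows; each row shifts and turns the commanded pose from where the row before left it, along the tool's axes as they then stand; what a row does not reach is not made up. A row lasts 1/12 s, in which the tool goes at most 41.7 mm and 7.16 degrees, less where a joint would pass 70% of its speed; a pose out of reach is approached as far as the arm can. A call is refused whole if a number of a shift passes 41.7 or a number of a turn 7.16, either way. A call with a gripper value outside its range is refused whole. "jaw" is the closure, from -1 (fully open) to 1 (shut), set as the call begins (left out, the last holds). The fingers move at their own pace and stop on an object; "newtons" is the grip in N (left out, the last holds). Time passes only in rows, so rows that do not move let the fingers close. It gives the time, the measured TCP pose, the force and the opening at its end, in the units of the state.
- state(): the state, without advancing time (a new reading comes with each control period).
- eyes.snapshot(name): name is "side" or "top" or "wrist"; returns a dict with "frame" (384x512x3 uint8, red, green, blue), "z_map" (384x512 float32, m along the optical axis (not along the pixel's ray), 0 where there is no reading), "K" (3x3 intrinsics, pixels), "extrinsics" (4x4, takes a point from world to camera coordinates); the wrist camera has in their place "tool_from_camera" (4x4, takes a point from camera to tool coordinates, whose origin is the TCP and whose axes are the tool frame's). Camera axes: x right, y up, looking along -z (the intrinsics and any distortion apply to the point x, -y, -z); pixel columns grow to the right and rows downward; lengths in m; the calibration is good to about 2 mm. A picture is of the moment at which its call begins: read the wrist's pose just before it.
- robot.job_done(): hands the job in, once; it reports no verdict.
The state is a dict: "time_s": time; "joints": joint angles; "joint_vel": joint speeds; "tau": joint torques, N m; "tcp_pos": TCP position; "tool_rot": TCP orientation; "wrist_force": force on the tool from outside, world axes, zero at the start; "ft_torque": the same for the moment, N m; "grip_width": finger opening in m.
Only numpy, scipy, OpenCV 4.12 (cv2) and the standard library are available. Lean on these libraries where they do the work, as an engineer would, in place of code of your own. Each camera call takes 0.05 s, during which the arm holds its last target. There are 200 camera calls.

## Working session

There is one attempt and no reset: what is moved stays moved. The work goes in short steps, Python scripts to look and compute and a tool call to move; the robot and the scene stay as the last step left them, time stands still between calls to the robot, and variables do not carry over. Pictures are saved under pics/ and viewed, about 8 in all and at most 12, crops included, and the job is handed in when it is done.

Besides the shell and the picture viewer there is one more tool, called after "Emit:" in YAML: its name, and indented under it one key for each argument. move_arm: Moves the arm, as the interface text tells. Its arguments: {"type":"object","properties":{"moves":{"type":"string"},"jaw":{"type":"number"},"newtons":{"type":"number"}},"required":["moves"]}

```bash
mkdir -p pics; ls
python3 - <<'E'
from cell import state, eyes, robot
import cv2,numpy as np,pickle
s=state();print(s)
for n in ("top","side"):
    d=eyes.snapshot(n);pickle.dump(d,open(f"pics/{n}0.pkl","wb"))
    cv2.imwrite(f"pics/{n}0.png",cv2.resize(d["frame"][:,:,::-1],(800,600)))
    print(n,d["K"].tolist(),np.round(d["extrinsics"],3).tolist(),[k for k in d])
E
```

```text
pics
{'time_s': 0.0, 'joints': array([ 5.89801998e+01,  2.81665658e+01,  8.93504939e+01, -1.71078431e-03,
        6.25516415e+01, -6.04896596e+00]), 'joint_vel': array([-0.15856668, -0.06097211, -0.0357294 ,  0.0262555 ,  0.05125244,
        0.09200621]), 'tau': array([-3.85728592e-03, -6.12636995e+01, -2.58179176e+01,  6.90784352e-02,
        4.82687261e-02, -9.91495517e-05]), 'tcp_pos': array([0.26379883, 0.56656548, 0.40413319]), 'tool_rot': array([ -94.78380865,   89.93128203, -119.75385337]), 'wrist_force': array([ 0.46554422, -0.02182753,  0.14363906]), 'ft_torque': array([-0.00563927, -0.03130755,  0.0062332 ]), 'grip_width': 0.09518861429090493}
top [[373.0689601548092, 0.0, 250.35009871551625], [0.0, 373.0689601548092, 187.0816964673957], [0.0, 0.0, 1.0]] [[-0.029, -1.0, -0.001, -0.109], [0.987, -0.028, 0.157, -0.574], [-0.157, 0.003, 0.988, -1.04], [0.0, 0.0, 0.0, 1.0]] ['frame', 'z_map', 'K', 'extrinsics']
side [[476.4957060039448, 0.0, 254.46999588321336], [0.0, 476.4957060039448, 196.4136638695571], [0.0, 0.0, 1.0]] [[0.811, -0.585, -0.013, -0.531], [0.249, 0.325, 0.912, -0.177], [-0.529, -0.743, 0.41, -1.079], [0.0, 0.0, 0.0, 1.0]] ['frame', 'z_map', 'K', 'extrinsics']
```

View pics/top0.png

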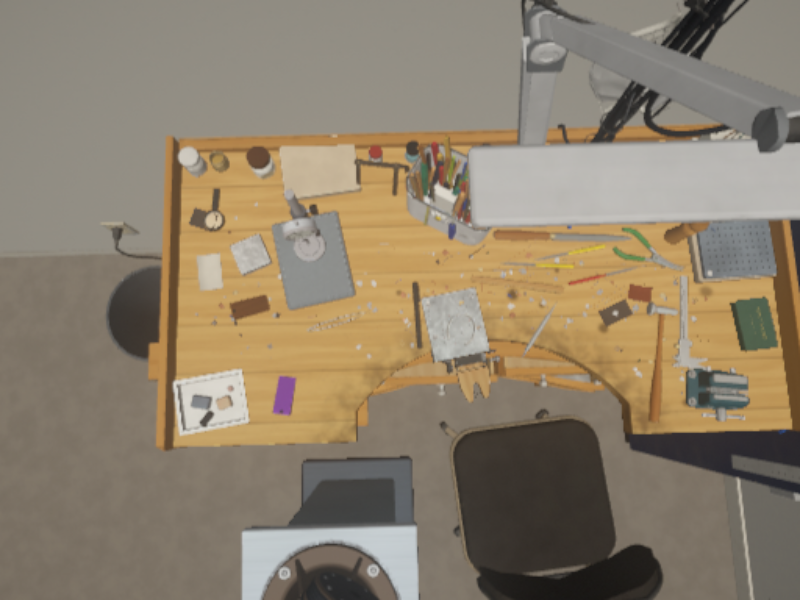

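View pics/side0.png

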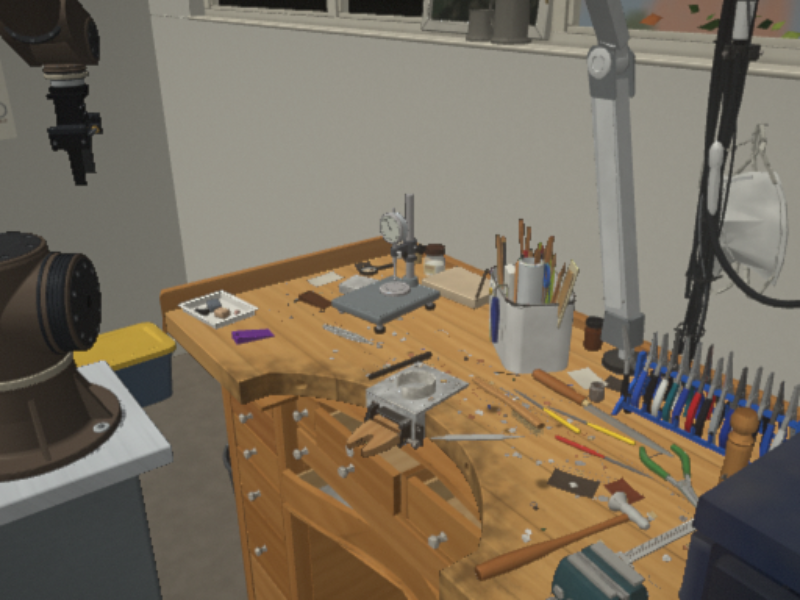

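Top view: the stand's base is at about (313,260), with its left front corner at (288,308). The dark brown wedge is at (250,306), pointing at that corner. Candidates for the wedge are the brown one at (250,306), the purple one at (285,395), and brown scraps at (615,312) and (640,293). Only the first is dark wood just left of the bare foot. The block is at (251,254). Next I'll measure and enlarge a crop.

```bash
cat > h.py <<'E'
import numpy as np,cv2
def plane(d,uv,z,E=None):
    """pixel -> world on plane z (E: world->camera)"""
    E=d["extrinsics"] if E is None else E
    uv=np.atleast_2d(uv).astype(float);K=d["K"]
    r=np.c_[(uv[:,0]-K[0,2])/K[0,0],-(uv[:,1]-K[1,2])/K[1,1],-np.ones(len(uv))]
    R=E[:3,:3];c=-R.T@E[:3,3];w=r@R
    t=(z-c[2])/w[:,2];return c+w*t[:,None]
def proj(d,P,E=None):
    E=d["extrinsics"] if E is None else E
    p=np.atleast_2d(P)@E[:3,:3].T+E[:3,3];K=d["K"]
    return np.c_[K[0,0]*p[:,0]/-p[:,2]+K[0,2],K[1,1]*p[:,1]/p[:,2]+K[1,2]]
E
python3 - <<'E'
import pickle,cv2,numpy as np
from h import *
d=pickle.load(open("pics/top0.pkl","rb"));f=d["frame"]
x0,y0,x1,y1=110,125,240,225
cv2.imwrite("pics/crop1.png",cv2.resize(f[y0:y1,x0:x1,::-1],None,fx=6,fy=6,interpolation=cv2.INTER_CUBIC))
hsv=cv2.cvtColor(f,cv2.COLOR_RGB2HSV)
print(hsv[196,160],hsv[170,200],hsv[185,150])
for z,uv in ((0.0385,[(272*.64,225*.64),(338*.64,210*.64),(355*.64,295*.64),(288*.64,308*.64)]),(0.01,[(231*.64,300*.64),(267*.64,295*.64),(270*.64,308*.64),(234*.64,319*.64)])):
    print(plane(d,uv,z).round(3))
E
```

```text
[ 13 134 116] [ 60   5 146] [ 18 117 192]
[[ 0.709  0.098  0.038]
 [ 0.735 -0.028  0.038]
 [ 0.569 -0.058  0.038]
 [ 0.548  0.067  0.038]]
[[0.57  0.182 0.01 ]
 [0.578 0.113 0.01 ]
 [0.553 0.107 0.01 ]
 [0.534 0.176 0.01 ]]
```

View pics/crop1.png

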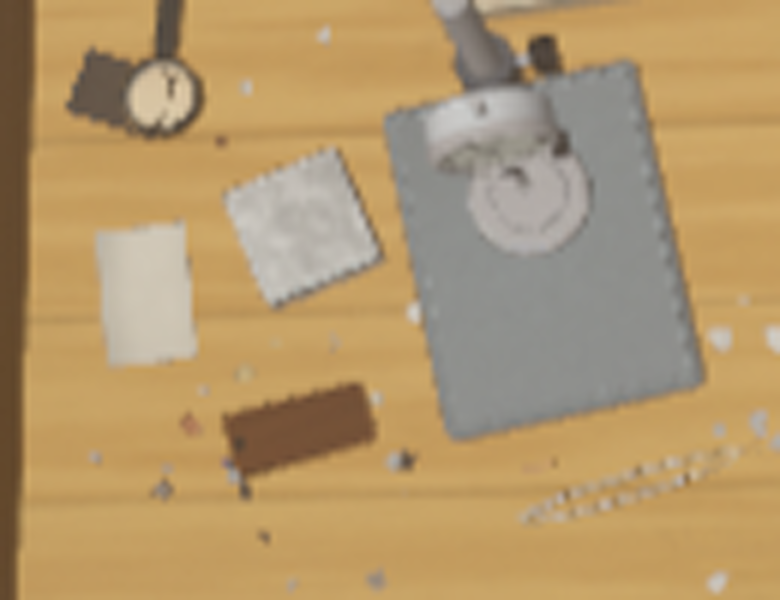

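The crop confirms it: a brown wedge at crop (300,428), its long axis aimed at the base's left front corner at (455,438). The block at (305,228) and the tweezers at (640,475) are clear of the path. Next I fit both.

```bash
cat > fit.py <<'E'
import pickle,cv2,numpy as np
from h import *
def fit(d,E=None,win=(110,125,240,225),bp=None):
    f=d["frame"];hsv=cv2.cvtColor(f,cv2.COLOR_RGB2HSV)
    m=np.zeros(f.shape[:2],np.uint8);m[win[1]:win[3],win[0]:win[2]]=1
    def big(mask):
        mask=(mask&(m>0)).astype(np.uint8)
        mask=cv2.morphologyEx(mask,cv2.MORPH_OPEN,np.ones((3,3)))
        cs,_=cv2.findContours(mask,cv2.RETR_EXTERNAL,cv2.CHAIN_APPROX_NONE)
        return max(cs,key=cv2.contourArea)
    h,s,v=[hsv[...,i].astype(int) for i in range(3)]
    w=big((h<25)&(s>90)&(v<140)); b=big((s<30)&(v>90)&(v<180))
    out={}
    for n,c,z in (("wedge",w,0.007),("base",b,0.0385)):
        P=plane(d,c[:,0,:],z,E)[:,:2]
        r=cv2.minAreaRect((P*1000).astype(np.float32))
        out[n]=r;print(n,np.round(r[0],1),np.round(r[1],1),round(r[2],1)); print(np.round(cv2.boxPoints(r),1).tolist())
    return out
E
python3 - <<'E'
import pickle
from fit import *
d=pickle.load(open("pics/top0.pkl","rb"));E=d["extrinsics"];print("cam",-E[:3,:3].T@E[:3,3])
fit(d)
d=pickle.load(open("pics/side0.pkl","rb"));
f=d["frame"]
E
```

```text
cam [ 0.40078864 -0.12200998  1.11669289]
wedge [631.1 290.4] [306.3  15.5] 1.7
[[477.79998779296875, 293.3999938964844], [478.29998779296875, 278.0], [784.4000244140625, 287.29998779296875], [784.0, 302.79998779296875]]
base [639.6  21.7] [166.  125.9] 11.3
[[545.9000244140625, 67.19999694824219], [570.5999755859375, -56.29999923706055], [733.2999877929688, -23.799999237060547], [708.7000122070312, 99.69999694824219]]
```

```bash
python3 - <<'E'
import pickle
from fit import *
d=pickle.load(open("pics/top0.pkl","rb"));
w=fit(d,win=(140,185,235,210))["wedge"]
a=np.radians(11.3);c=np.array([639.6,21.7]);ex=np.array([np.cos(a),np.sin(a)]);ey=np.array([-ex[1],ex[0]])
foot=c-70*ex+50*ey;print("foot",foot,"wedge->foot",foot-w[0],np.degrees(np.arctan2(*(foot-w[0])[::-1])))
E
python3 - <<'E'
from scipy.spatial.transform import Rotation as R
from cell import state,eyes
s=state();print(R.from_euler('xyz',s['tool_rot'],degrees=True).as_matrix().round(4),)
d=eyes.snapshot("wrist");print(d["tool_from_camera"].round(3),d["K"])
E
```

```text
wedge [557.6 147.4] [31.9 69.3] 14.1
[[533.7000122070312, 177.10000610351562], [550.5999755859375, 109.9000015258789], [581.5, 117.5999984741211], [564.7000122070312, 184.89999389648438]]
base [564.4   8.8] [126.1  35.4] 88.4
[[544.7999877929688, -53.70000076293945], [580.2999877929688, -54.70000076293945], [583.9000244140625, 71.30000305175781], [548.4000244140625, 72.30000305175781]]
foot [561.15966669  57.01450283] wedge->foot [  3.53411737 -90.35407322] -87.76006954312554
[[-5.000e-04  4.221e-01  9.065e-01]
 [-9.000e-04  9.065e-01 -4.221e-01]
 [-1.000e+00 -1.000e-03 -1.000e-04]]
[[-0.     0.294 -0.956  0.02 ]
 [ 1.     0.001  0.     0.001]
 [ 0.001 -0.956 -0.294 -0.083]
 [ 0.     0.     0.     1.   ]] [[270.77691883   0.         262.66044594]
 [  0.         270.77691883 190.76531353]
 [  0.           0.           1.        ]]
```

Emit:
move_arm:
  moves: "0 -14 38.5 0;0 -14 38.5 0;0 -14 38.5 0;0 -14 38.5 0;0 -14 38.5 0"
  jaw: 1
  newtons: 20

```text
time_s: 0.57
tcp_pos: [0.4097, 0.4204, 0.4046]
tool_rot: [-127.2, 90.0, -152.2]
wrist_force: [1.0, -0.2, 0.2]
grip_width: 0.0674
```

Emit:
move_arm:
  moves: "0 -14 38.5 0;0 -14 38.5 0;0 -14 38.5 0;0 -14 38.5 0;0 -14 38.5 0"

```text
time_s: 0.98
tcp_pos: [0.5549, 0.2754, 0.4047]
tool_rot: [-164.8, 90.0, 170.2]
wrist_force: [-0.5, 0.4, 0.1]
grip_width: 0.0338
```

Emit:
move_arm:
  moves: "0 -14 38.5 0;0 -14 38.5 0;0 -14 38.5 0;0 0 0 -6.5;0 0 0 -6.5"

```text
time_s: 1.4
tcp_pos: [0.6421, 0.1881, 0.4038]
tool_rot: [-158.3, 89.9, -170.2]
wrist_force: [0.2, 0.9, -0.4]
grip_width: 0.0022
```

Emit:
move_arm:
  moves: "0 0 0 -6.5;0 0 0 -6.5;0 0 0 -6.5;0 0 0 -6.6;0 0 0 0"

```text
time_s: 1.82
tcp_pos: [0.6407, 0.1903, 0.4044]
tool_rot: [172.7, 90.0, -172.9]
wrist_force: [0.2, -0.4, -0.2]
grip_width: 0.0003
```

```bash
cat >> h.py <<'E'
def wrist():
    from cell import state,eyes
    from scipy.spatial.transform import Rotation as Ro
    s=state();d=eyes.snapshot("wrist")
    T=np.eye(4);T[:3,:3]=Ro.from_euler('xyz',s['tool_rot'],degrees=True).as_matrix();T[:3,3]=s['tcp_pos']
    print("tcp",s['tcp_pos'].round(4),"y",T[:2,1].round(4),"z",T[:2,2].round(4),"F",s['wrist_force'].round(2),s['time_s'])
    return d,np.linalg.inv(T@d["tool_from_camera"]),T
E
python3 - <<'E'
from h import *
import pickle
d,E,T=wrist();d["extrinsics"]=E;pickle.dump(d,open("pics/w1.pkl","wb"))
cv2.imwrite("pics/w1.png",cv2.resize(d["frame"][:,:,::-1],(800,600)))
for z,P in((.0385,[(545.9,67.2),(570.6,-56.3)]),(.007,[(533.7,177.1),(550.6,109.9),(581.5,117.6),(564.7,184.9)])):
    print((proj(d,[(x/1e3,y/1e3,z) for x,y in P])).round(0).tolist())
E
```

```text
tcp [0.6407 0.1903 0.4044] y [-0.2492  0.9685] z [0.9685 0.2492] F [ 0.16 -0.42 -0.15] 1.8167
[[181.0, 73.0], [73.0, 66.0]]
[[273.0, 88.0], [220.0, 88.0], [221.0, 114.0], [272.0, 114.0]]
```

View pics/w1.png

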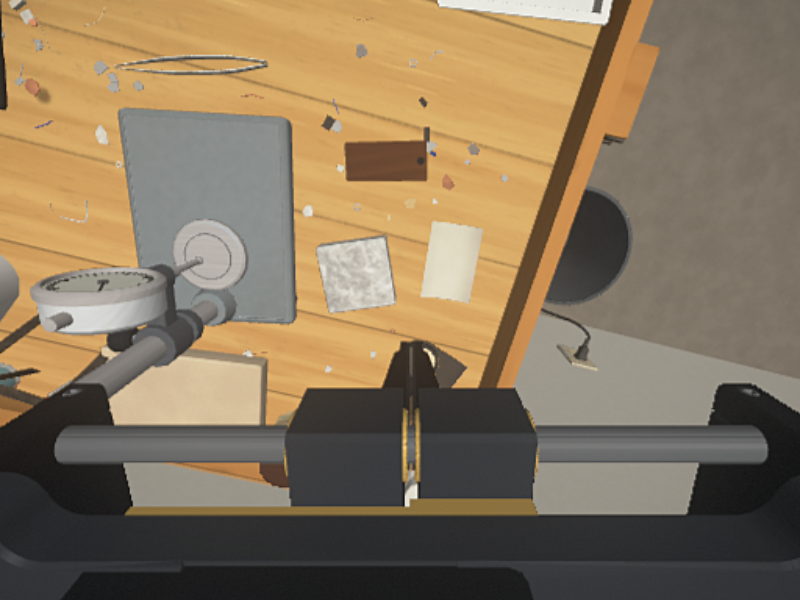

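The wrist view agrees with the top fit. The wedge is at (387,161) with its thick end at the right, and the base's left front corner is at (290,118). The wedge axis passes about 19 mm behind the foot, so I plan a sideways nudge first. I'll refit from this closer view.

```bash
cat > est.py <<'E'
from fit import *
def est(d,wwin,bc=None,bang=None):
    w=fit(d,win=wwin)["wedge"]
    return w
E
python3 - <<'E'
import pickle
from fit import *
d=pickle.load(open("pics/w1.pkl","rb"))
f=d["frame"];hsv=cv2.cvtColor(f,cv2.COLOR_RGB2HSV);print(hsv[103,245],hsv[100,130],hsv[180,215])
w=fit(d,win=(205,80,290,125))["wedge"]
fit(d,win=(70,60,195,215))
# front and left edges of base
g=((hsv[...,1]<60)&(hsv[...,2]>80)&(hsv[...,2]<170)).astype(np.uint8)
L=[];F=[]
for r in range(90,160,5):
    c=np.where(g[r,150:200])[0]; L.append((150+c.max()+.5,r))
for c in range(90,175,5):
    r=np.where(g[60:100,c])[0]; F.append((c,60+r.min()-.5))
L=plane(d,L,.0385)[:,:2]*1e3;F=plane(d,F,.0385)[:,:2]*1e3
for n,X in(("left",L),("front",F)):
    v=cv2.fitLine(X.astype(np.float32),cv2.DIST_HUBER,0,.01,.01).ravel();print(n,v.round(3),np.degrees(np.arctan2(v[1],v[0])))
    if n=="left": l=v
A=np.c_[l[:2],-v[:2]];t=np.linalg.solve(A,v[2:]-l[2:]);c=l[2:]+t[0]*l[:2]
ex=l[:2]*np.sign(l[0]);ey=np.array([-ex[1],ex[0]]);foot=c+15*ex-15*ey
print("corner",c,"foot",foot)
E
```

```text
[ 12 136 103] [ 66   9 141] [ 18  22 207]Traceback (most recent call last):
  File "<stdin>", line 5, in <module>
  File "fit.py", line 12, in fit
    w=big((h<25)&(s>90)&(v<140)); b=big((s<30)&(v>90)&(v<180))
                                    ~~~^^^^^^^^^^^^^^^^^^^^^^^
  File "fit.py", line 10, in big
    return max(cs,key=cv2.contourArea)
ValueError: max() iterable argument is empty
```

```bash
cat > meas.py <<'E'
from h import *
def wedge(d,win,z=.007):
    hsv=cv2.cvtColor(d["frame"],cv2.COLOR_RGB2HSV).astype(int);m=np.zeros(hsv.shape[:2],np.uint8)
    x0,y0,x1,y1=win;q=hsv[y0:y1,x0:x1];m[y0:y1,x0:x1]=(q[...,0]<25)&(q[...,1]>90)&(q[...,2]<145)
    m=cv2.morphologyEx(m,cv2.MORPH_OPEN,np.ones((5,5),np.uint8))
    c=max(cv2.findContours(m,0,cv2.CHAIN_APPROX_NONE)[0],key=cv2.contourArea)
    r=cv2.minAreaRect((plane(d,c[:,0],z)[:,:2]*1e3).astype(np.float32));b=cv2.boxPoints(r)
    i=np.argsort(-b[:,1]);thick=b[i[:2]].mean(0);thin=b[i[2:]].mean(0);u=(thin-thick)/np.linalg.norm(thin-thick)
    print("wedge c",np.round(r[0],1),"size",np.round(r[1],1),"thick",thick.round(1),"thin",thin.round(1),"u",u.round(3),"ang",np.degrees(np.arctan2(u[1],u[0])).round(1),cv2.boundingRect(c))
    return np.array(r[0]),u
def base(d,rows,cols,cw,rw,lo=80):
    hsv=cv2.cvtColor(d["frame"],cv2.COLOR_RGB2HSV);g=(hsv[...,1]<60)&(hsv[...,2]>lo)&(hsv[...,2]<170)
    L=[(cw[0]+np.where(g[r,cw[0]:cw[1]])[0].max()+.5,r) for r in rows]
    F=[(c,rw[0]+np.where(g[rw[0]:rw[1],c])[0].min()-.5) for c in cols]
    v=[cv2.fitLine((plane(d,X,.0385)[:,:2]*1e3).astype(np.float32),cv2.DIST_HUBER,0,.01,.01).ravel() for X in(L,F)]
    l,f=v;t=np.linalg.solve(np.c_[l[:2],-f[:2]],f[2:]-l[2:]);c=l[2:]+t[0]*l[:2]
    ex=l[:2]*np.sign(l[0]);ey=np.array([-ex[1],ex[0]]);ft=c+15*ex-15*ey
    print("left ang",np.degrees(np.arctan2(ex[1],ex[0])).round(2),"front dir",f[:2].round(3),"corner",c.round(1),"foot",ft.round(1));return ft
def rel(c,u,ft):
    p=ft-c;print("foot in wedge frame x,y",(p@u).round(1),(p@[-u[1],u[0]]).round(1))
E
python3 - <<'E'
import pickle
from meas import *
d=pickle.load(open("pics/w1.pkl","rb"))
c,u=wedge(d,(205,80,290,125));ft=base(d,range(90,160,5),range(90,175,5),(150,200),(60,100));rel(c,u,ft)
E
```

```text
wedge c [559.4 147.9] size [31.5 68.1] thick [550.9 180.9] thin [567.8 114.9] u [ 0.248 -0.969] ang -75.6 (221, 90, 52, 26)
left ang 11.3 front dir [ 0.197 -0.98 ] corner [546.9  72. ] foot [564.5  60.2]
foot in wedge frame x,y 86.2 -16.8
```

Emit:
move_arm:
  moves: "0 -6 -28 0;0 -6.5 -28 0;40 0 0 0;40 0 0 0;40 0 0 0"

```text
time_s: 2.28
tcp_pos: [0.589, 0.1644, 0.2844]
tool_rot: [-1.9, 89.8, 12.0]
wrist_force: [2.3, -0.5, -0.1]
grip_width: 0.0004
```

Emit:
move_arm:
  moves: "40 0 0 0;30 0 0 0;10 0 0 0;0 0 0 0;0 0 0 0"

```text
time_s: 2.7
tcp_pos: [0.5899, 0.1646, 0.2056]
tool_rot: [3.0, 90.0, 17.0]
wrist_force: [1.0, 0.3, -0.2]
grip_width: 0.0004
```

Run:
```python
from h import *
import pickle
d,E,T=wrist();d["extrinsics"]=E;pickle.dump(d,open("pics/w2.pkl","wb"))
cv2.imwrite("pics/w2.png",cv2.resize(d["frame"][:,:,::-1],(800,600)))
p=T[:2,3]*1e3-[559,147.7];u=np.array([.248,-.969]);print("tip in wedge",p@u,p@[.969,.248],T[2,3]-.19*-T[2,0]*1)
print(proj(d,(T@[.19,0,0,1])[:3]))
```

```text
tcp [0.5899 0.1646 0.2056] y [-0.2424  0.9702] z [0.9702 0.2424] F [ 0.98  0.25 -0.18] 2.7
tip in wedge -8.7474892600357 34.14918693634945 0.0155655927151985
[[261.81138512 233.25658327]]
```

View pics/w2.png

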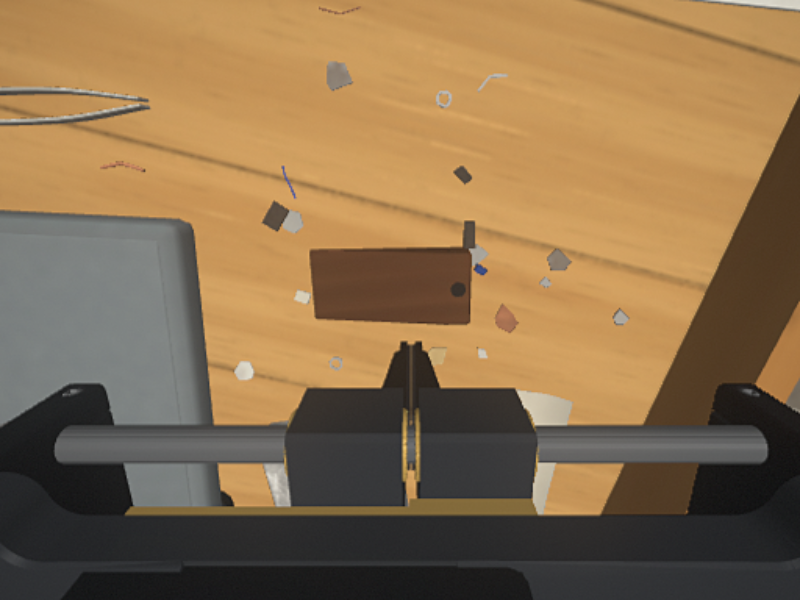

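The view shows the fingertip (411,345) just behind the wedge (390,285) near its middle, with the base corner at (192,220) and clear bench in between. I'll re-measure from here.

Run:
```python
import pickle
from meas import *
d=pickle.load(open("pics/w2.pkl","rb"))
c,u=wedge(d,(190,150,312,215));ft=base(d,range(160,250,10),range(5,110,10),(100,150),(120,170),60);rel(c,u,ft)
```

```text
wedge c [559.5 148.8] size [34.7 69.6] thick [551.1 182.6] thin [567.9 115.1] u [ 0.242 -0.97 ] ang -76.0 (198, 158, 104, 50)
left ang 11.05 front dir [ 0.194 -0.981] corner [544.   76.2] foot [561.6  64.4]
foot in wedge frame x,y 82.5 -18.3
```

Emit:
move_arm:
  moves: "10 0 0 0;0 0 -4 0;0 0 -4 0;0 0 -4 0;0 0 -4 0"

```text
time_s: 3.17
tcp_pos: [0.5735, 0.1605, 0.1953]
tool_rot: [-0.3, 90.0, 13.8]
wrist_force: [-0.8, 0.0, -0.0]
grip_width: 0.0005
```

Emit:
move_arm:
  moves: "0 0 -3 0;0 0 -3 0;0 0 -2 0;0 0 -1 0;0 0 0 0"

```text
time_s: 3.58
tcp_pos: [0.5651, 0.1584, 0.1948]
tool_rot: [130.3, 90.0, 144.5]
wrist_force: [0.9, -0.1, -0.0]
grip_width: 0.0005
```

Emit:
move_arm:
  moves: "0 0 5 0;0 0 10 0;-10 0 10 0;0 0 0 0;0 0 0 0"

```text
time_s: 4.0
tcp_pos: [0.5897, 0.1646, 0.2048]
tool_rot: [-1.2, 90.0, 13.0]
wrist_force: [-0.5, -0.8, -0.2]
grip_width: 0.0005
```

Run:
```python
import pickle
from meas import *
d,E,T=wrist();d["extrinsics"]=E;pickle.dump(d,open("pics/w3.pkl","wb"))
cv2.imwrite("pics/w3.png",cv2.resize(d["frame"][:,:,::-1],(800,600)))
c,u=wedge(d,(170,80,330,222));ft=base(d,range(170,250,10),range(5,110,10),(100,160),(120,170),60);rel(c,u,ft)
```

```text
tcp [0.5897 0.1646 0.2048] y [-0.2442  0.9697] z [0.9697 0.2442] F [-0.55 -0.81 -0.23] 4.0
wedge c [541.1 143.2] size [33.8 69.4] thick [530.5 176.3] thin [551.7 110.2] u [ 0.305 -0.952] ang -72.3 (194, 127, 108, 54)
left ang 13.02 front dir [ 0.196 -0.981] corner [544.   75.6] foot [562.   64.3]
foot in wedge frame x,y 81.5 -4.1
```

Run:
```python
import pickle
from meas import *
d=pickle.load(open("pics/top0.pkl","rb"));E=d["extrinsics"];z=d["z_map"];K=d["K"]
for r in (180,196,210):
    for c in range(98,130,3):
        dd=z[r,c];p=np.array([(c-K[0,2])/K[0,0]*dd,-(r-K[1,2])/K[1,1]*dd,-dd]);w=E[:3,:3].T@(p-E[:3,3]);print(r,c,w.round(3),end=" ")
    print()
```

```text
180 98 [ 0.754  0.64  -0.739] 180 101 [ 0.755  0.628 -0.746] 180 104 [0.605 0.303 0.04 ] 180 107 [0.604 0.292 0.044] 180 110 [0.608 0.292 0.022] 180 113 [0.611 0.29  0.003] 180 116 [0.612 0.282 0.   ] 180 119 [ 0.612  0.273 -0.002] 180 122 [ 0.611  0.264 -0.001] 180 125 [ 0.401 -0.122  1.117] 180 128 [0.61  0.244 0.005] 
196 98 [ 0.69   0.687 -0.86 ] 196 101 [ 0.695  0.685 -0.895] 196 104 [0.557 0.299 0.045] 196 107 [0.557 0.291 0.043] 196 110 [0.56  0.292 0.018] 196 113 [ 0.564  0.291 -0.005] 196 116 [ 0.563  0.281 -0.001] 196 119 [0.562 0.27  0.004] 196 122 [ 0.562  0.263 -0.002] 196 125 [ 0.562  0.255 -0.004] 196 128 [0.561 0.244 0.002] 
210 98 [ 0.618  0.697 -0.892] 210 101 [ 0.621  0.694 -0.925] 210 104 [0.517 0.3   0.039] 210 107 [0.516 0.29  0.043] 210 110 [0.519 0.291 0.017] 210 113 [ 0.52   0.288 -0.   ] 210 116 [0.52  0.279 0.001] 210 119 [0.52  0.27  0.001] 210 122 [ 0.52   0.262 -0.002] 210 125 [0.519 0.252 0.002] 210 128 [0.519 0.243 0.001]
```

View pics/w3.png

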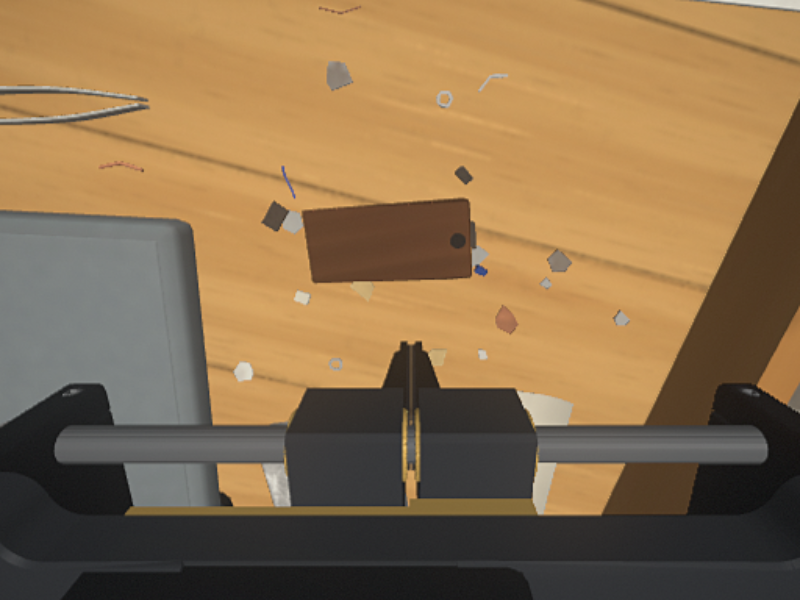

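The wedge moved straight back towards the robot and is now at (388,242). Its height tilts the apparent axis by parallax, so I'll redo its corners at their true heights: 2 mm at the thin end, 13 mm at the thick end.

```bash
cat >> meas.py <<'E'
def corners(d,thin,thick):
    """view-pixel (800x600) corners of the upper face"""
    a=plane(d,np.array(thin)*.64,.002)[:,:2]*1e3;b=plane(d,np.array(thick)*.64,.013)[:,:2]*1e3
    u=a.mean(0)-b.mean(0);L=np.linalg.norm(u);u/=L;c=(a.mean(0)+b.mean(0))/2
    print("corners: len",L.round(1),"widths",np.linalg.norm(a[0]-a[1]).round(1),np.linalg.norm(b[0]-b[1]).round(1),"c",c.round(1),"thick",b.mean(0).round(1),"ang",np.degrees(np.arctan2(u[1],u[0])).round(1));return c,u
E
python3 - <<'E'
import pickle
from meas import *
d=pickle.load(open("pics/w2.pkl","rb"));c,u=corners(d,[(311,250),(317,319)],[(470,247),(469.5,324)]);rel(c,u,np.array([562,62]))
d=pickle.load(open("pics/w3.pkl","rb"));c,u=corners(d,[(303,212),(313,282)],[(468,199),(470.5,277)]);rel(c,u,np.array([562,62]))
d=pickle.load(open("pics/w1.pkl","rb"));c,u=corners(d,[(345.5,143),(347,182)],[(427,140),(427,181)]);rel(c,u,np.array([562,62]))
E
```

```text
corners: len 68.5 widths 32.2 33.8 c [559.3 148.3] thick [549.9 181.1] ang -73.9
foot in wedge frame x,y 83.6 -21.3
corners: len 68.8 widths 30.9 31.9 c [541.3 142.4] thick [530.3 175. ] ang -71.2
foot in wedge frame x,y 82.8 -6.3
corners: len 69.1 widths 32.0 32.6 c [560.2 149. ] thick [551.  182.2] ang -74.4
foot in wedge frame x,y 84.2 -21.7
```

Emit:
move_arm:
  moves: "-30 0 0 0;0 26 -18 0;0 26 -17 0;0 0 -17 0;0 0 0 0"

```text
time_s: 4.47
tcp_pos: [0.5232, 0.2027, 0.2343]
tool_rot: [178.9, 89.8, -166.9]
wrist_force: [0.5, -0.5, -0.3]
grip_width: 0.0004
```

Emit:
move_arm:
  moves: "30 0 0 0;10 0 0 0;0 0 0 0;0 0 0 0"

```text
time_s: 4.8
tcp_pos: [0.5266, 0.202, 0.1942]
tool_rot: [178.9, 89.9, -167.0]
wrist_force: [0.3, 0.0, 0.8]
grip_width: 0.0007
```

Run:
```python
import pickle
from meas import *
d,E,T=wrist();d["extrinsics"]=E;pickle.dump(d,open("pics/w4.pkl","wb"))
cv2.imwrite("pics/w4.png",cv2.resize(d["frame"][:,:,::-1],(800,600)))
print(proj(d,(T@[.19,0,0,1])[:3])/.64)
```

```text
tcp [0.5266 0.202  0.1942] y [-0.2437  0.9699] z [0.9699 0.2437] F [0.31 0.04 0.84] 4.8
[[409.08076965 364.46085128]]
```

View pics/w4.png

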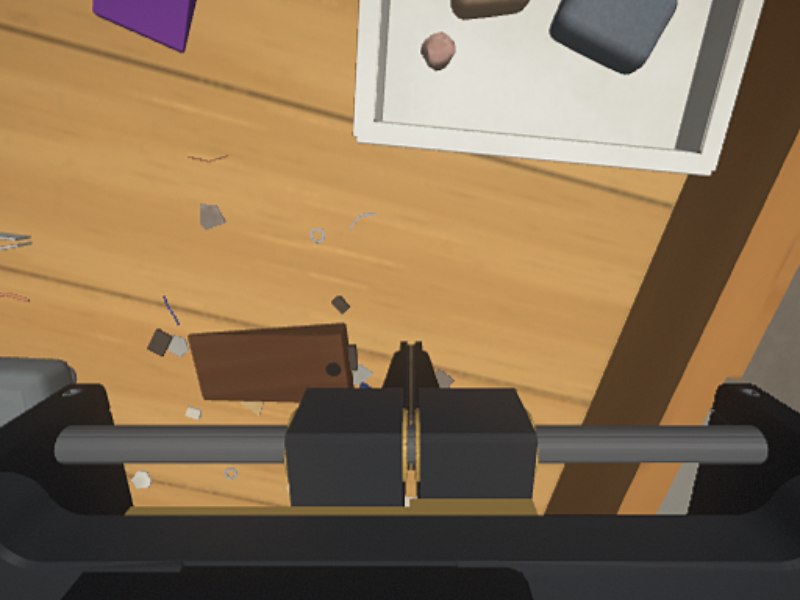

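The finger (411,345) is lined up with the thick end (350,355), about 20 mm off. I'll push along tool -y.

Emit:
move_arm:
  moves: "0 -14 0 0;0 -8 0 0;0 -8 0 0;0 -8 0 0;0 -8 0 0"

```text
time_s: 5.27
tcp_pos: [0.5379, 0.157, 0.1952]
tool_rot: [8.9, 90.0, 23.0]
wrist_force: [-0.7, 2.2, 2.7]
grip_width: 0.0009
```

Emit:
move_arm:
  moves: "0 -8 0 0;0 -6 0 0;0 -4 0 0;0 -2 0 0;0 0 0 0"

```text
time_s: 5.68
tcp_pos: [0.5427, 0.1378, 0.195]
tool_rot: [-2.7, 90.0, 11.4]
wrist_force: [1.3, 1.1, 2.0]
grip_width: 0.0003
```

Run:
```python
import pickle
from meas import *
d,E,T=wrist();d["extrinsics"]=E;pickle.dump(d,open("pics/w5.pkl","wb"))
cv2.imwrite("pics/w5.png",cv2.resize(d["frame"][:,:,::-1],(800,600)))
print("foot pred px",proj(d,[.562,.061,.007])/.64)
```

```text
tcp [0.5427 0.1378 0.195 ] y [-0.2438  0.9698] z [0.9698 0.2438] F [1.29 1.13 1.98] 5.6833
foot pred px [[227.89277892 366.45648264]]
```

View pics/w5.png

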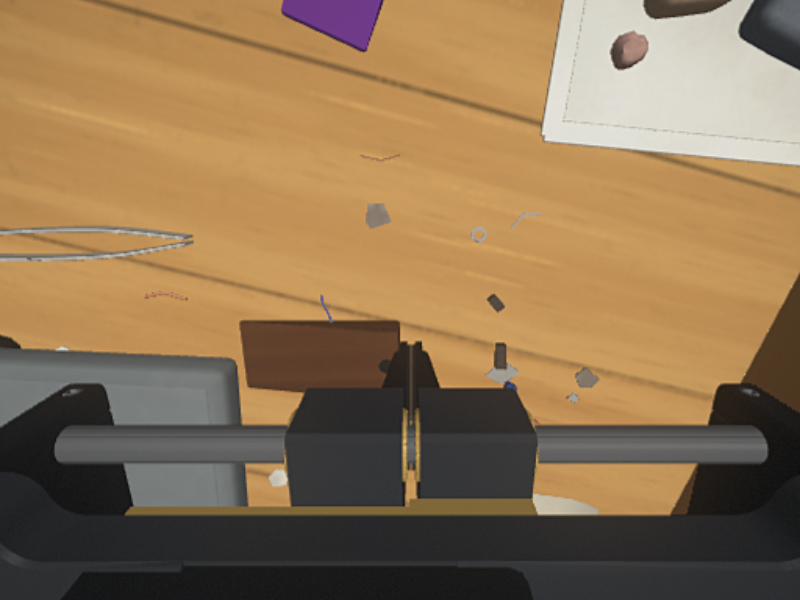

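The wedge is now square against the finger, with its thin end at about (244,355) just short of the base edge at (240,360). I'll check its line against the foot.

Run:
```python
import pickle
from meas import *
d=pickle.load(open("pics/w5.pkl","rb"));c,u=corners(d,[(241,322),(247.5,388)],[(400,321),(401,391)])
for z in((.0385,)):
    L=plane(d,np.array([(238,370),(243,440)])*.64,z)[:,:2]*1e3;F=plane(d,np.array([(20,350.5),(220,359)])*.64,z)[:,:2]*1e3;print(L.round(1),F.round(1))
for ft in ((562,61),(563,59),(561.5,64)):rel(c,u,np.array(ft))
```

```text
corners: len 70.1 widths 32.2 32.0 c [547.2  99.2] thick [536.5 132.6] ang -72.2
[[543.8  75.4]
 [572.4  80.9]] [[5.548e+02 3.000e-01]
 [5.410e+02 6.870e+01]]
foot in wedge frame x,y 40.9 2.4
foot in wedge frame x,y 43.1 2.7
foot in wedge frame x,y 37.9 2.8
```

Emit:
move_arm:
  moves: "0 -6 0.3 0;0 -6 0.3 0;0 -5 0.2 0;0 -3 0.2 0;0 0 0 0"

```text
time_s: 6.15
tcp_pos: [0.5486, 0.1183, 0.1947]
tool_rot: [-23.8, 90.0, -9.7]
wrist_force: [0.2, 0.1, 0.8]
grip_width: 0.0005
```

Emit:
move_arm:
  moves: "0 -1 0 0;0 -1 0 0;0 0 0 0"

```text
time_s: 6.4
tcp_pos: [0.5488, 0.1171, 0.1946]
tool_rot: [160.8, 90.0, 175.0]
wrist_force: [-0.5, 1.1, 2.2]
grip_width: 0.0007
```

Emit:
move_arm:
  moves: "0 -1 0 0;0 -1 0 0;0 0 0 0"

```text
time_s: 6.65
tcp_pos: [0.5493, 0.1152, 0.1947]
tool_rot: [133.0, 90.0, 147.1]
wrist_force: [0.4, 0.6, 0.4]
grip_width: 0.0004
```

Run:
```python
import pickle
from meas import *
d,E,T=wrist();d["extrinsics"]=E;pickle.dump(d,open("pics/w6.pkl","wb"))
cv2.imwrite("pics/w6.png",cv2.resize(d["frame"][:,:,::-1],(800,600)))
print("foot pred px",proj(d,[.562,.061,.007])/.64)
```

```text
tcp [0.5493 0.1152 0.1947] y [-0.2442  0.9697] z [0.9697 0.2442] F [0.39 0.56 0.42] 6.65
foot pred px [[281.334611   365.09227888]]
```

Emit:
move_arm:
  moves: "0 -1 0 0;0 -1 0 0;0 0 0 0"

```text
time_s: 6.95
tcp_pos: [0.5498, 0.1131, 0.1947]
tool_rot: [102.9, 90.0, 117.1]
wrist_force: [-0.0, 0.3, -0.1]
grip_width: 0.0005
```

Emit:
move_arm:
  moves: "0 -1 0 0;0 -1 0 0;0 0 0 0"

```text
time_s: 7.2
tcp_pos: [0.5503, 0.1112, 0.1947]
tool_rot: [77.0, 90.0, 91.1]
wrist_force: [-0.4, 0.4, 0.5]
grip_width: 0.0005
```

Emit:
move_arm:
  moves: "0 0 0 0"

```text
time_s: 7.28
tcp_pos: [0.5503, 0.1113, 0.1947]
tool_rot: [42.3, 90.0, 56.4]
wrist_force: [0.5, 0.3, 0.6]
grip_width: 0.0007
```

Emit:
move_arm:
  moves: "0 -1 0 0;0 -0.5 0 0;0 0 0 0"

```text
time_s: 7.53
tcp_pos: [0.5507, 0.1098, 0.1947]
tool_rot: [43.0, 90.0, 57.1]
wrist_force: [-0.0, -0.0, -0.8]
grip_width: 0.0005
```

Emit:
move_arm:
  moves: "0 0 0 0"

```text
time_s: 7.62
tcp_pos: [0.5506, 0.1099, 0.1948]
tool_rot: [10.5, 90.0, 24.7]
wrist_force: [0.0, -0.3, -0.4]
grip_width: 0.0003
```

Emit:
move_arm:
  moves: "0 0 0 0"

```text
time_s: 7.7
tcp_pos: [0.5506, 0.1099, 0.1947]
tool_rot: [97.1, 90.0, 111.2]
wrist_force: [-0.9, -0.1, 0.2]
grip_width: 0.0008
```

Emit:
move_arm:
  moves: "0 -1 0 0;0 -0.5 0 0;0 0 0 0"

```text
time_s: 7.95
tcp_pos: [0.551, 0.1084, 0.1947]
tool_rot: [39.4, 90.0, 53.6]
wrist_force: [0.2, -0.1, 0.2]
grip_width: 0.0006
```

Emit:
move_arm:
  moves: "0 0 0 0"

```text
time_s: 8.03
tcp_pos: [0.551, 0.1084, 0.1947]
tool_rot: [37.1, 90.0, 51.2]
wrist_force: [0.2, 0.6, -0.1]
grip_width: 0.0006
```

Emit:
move_arm:
  moves: "0 -1 0 0;0 -0.5 0 0;0 0 0 0"

```text
time_s: 8.28
tcp_pos: [0.5514, 0.1069, 0.1947]
tool_rot: [66.2, 90.0, 80.3]
wrist_force: [0.1, 0.6, -0.1]
grip_width: 0.0008
```

Emit:
move_arm:
  moves: "0 0 0 0"

```text
time_s: 8.37
tcp_pos: [0.5514, 0.107, 0.1947]
tool_rot: [20.3, 90.0, 34.4]
wrist_force: [-0.1, -0.1, 0.2]
grip_width: 0.0006
```

Emit:
move_arm:
  moves: "0 -1 0 0;0 0 0 0;0 0 0 0"

```text
time_s: 8.62
tcp_pos: [0.5516, 0.106, 0.1947]
tool_rot: [26.6, 90.0, 40.8]
wrist_force: [0.0, -0.2, 0.7]
grip_width: 0.0006
```

Emit:
move_arm:
  moves: "0 -1 0 0;0 0 0 0;0 0 0 0"

```text
time_s: 8.87
tcp_pos: [0.5519, 0.105, 0.1947]
tool_rot: [54.8, 90.0, 68.9]
wrist_force: [-0.1, -0.1, -0.1]
grip_width: 0.0004
```

Run:
```python
import pickle
from meas import *
d,E,T=wrist();d["extrinsics"]=E;pickle.dump(d,open("pics/w7.pkl","wb"))
cv2.imwrite("pics/w7.png",cv2.resize(d["frame"][:,:,::-1],(800,600)))
print("foot pred px",proj(d,[.562,.061,.007])/.64)
```

```text
tcp [0.5519 0.105  0.1947] y [-0.2442  0.9697] z [0.9697 0.2442] F [-0.12 -0.07 -0.14] 8.8667
foot pred px [[305.39674777 364.95034909]]
```

View pics/w7.png

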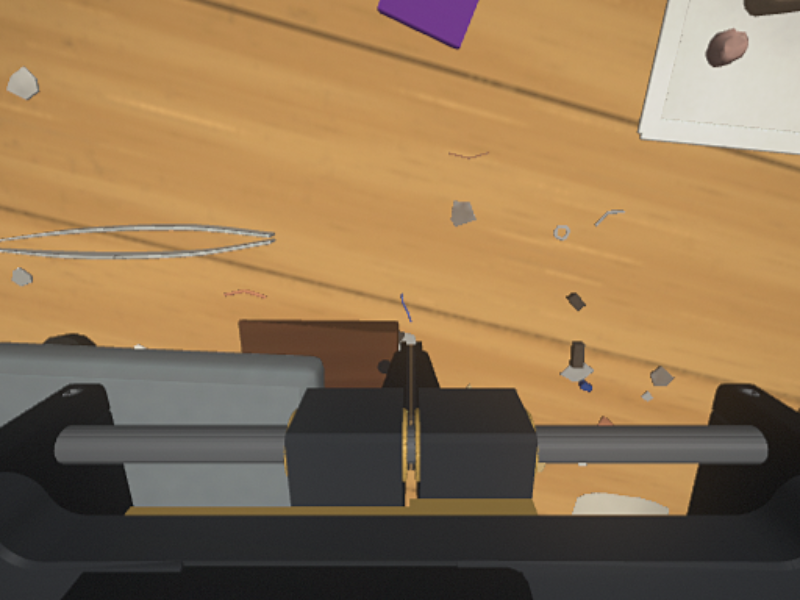

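The wedge is square, with its thin end under the base corner. There is no load yet, so I continue in 1 mm steps.

Emit:
move_arm:
  moves: "0 -1 0 0;0 0 0 0;0 0 0 0"

```text
time_s: 9.17
tcp_pos: [0.5521, 0.1041, 0.1947]
tool_rot: [50.5, 90.0, 64.6]
wrist_force: [0.4, 0.2, 1.3]
grip_width: 0.0003
```

Emit:
move_arm:
  moves: "0 -1 0 0;0 0 0 0;0 0 0 0"

```text
time_s: 9.42
tcp_pos: [0.5523, 0.1031, 0.1948]
tool_rot: [85.2, 90.0, 99.3]
wrist_force: [-0.1, 1.1, 0.3]
grip_width: 0.0005
```

Emit:
move_arm:
  moves: "0 0 0 0"

```text
time_s: 9.5
tcp_pos: [0.5523, 0.1031, 0.1948]
tool_rot: [20.3, 90.0, 34.4]
wrist_force: [0.1, -0.0, -0.4]
grip_width: 0.0004
```

Emit:
move_arm:
  moves: "0 -1 0 0;0 0 0 0"

```text
time_s: 9.67
tcp_pos: [0.5525, 0.1022, 0.1947]
tool_rot: [83.8, 90.0, 97.9]
wrist_force: [0.7, 3.4, 0.6]
grip_width: 0.0003
```

Emit:
move_arm:
  moves: "0 0 0 0"

```text
time_s: 9.75
tcp_pos: [0.5525, 0.1022, 0.1947]
tool_rot: [93.8, 90.0, 107.9]
wrist_force: [-0.3, 3.4, 1.1]
grip_width: 0.0003
```

Emit:
move_arm:
  moves: "0 -1 0 0;0 0 0 0"

```text
time_s: 9.92
tcp_pos: [0.5528, 0.1012, 0.1947]
tool_rot: [103.6, 90.0, 117.8]
wrist_force: [-0.7, 3.7, 0.9]
grip_width: 0.0007
```

Emit:
move_arm:
  moves: "0 0 0 0"

```text
time_s: 10.0
tcp_pos: [0.5528, 0.1012, 0.1947]
tool_rot: [103.6, 90.0, 117.7]
wrist_force: [-1.0, 4.2, 0.4]
grip_width: 0.0007
```

It bears: the push rose from 0 to 3.4 N within 1 mm, and to 4.2 N 1 mm further. I'll stop here, back off, rise, and go above the press corner.

Emit:
move_arm:
  moves: "0 4 0 0;0 8 0 0;-35 0 0 0;-25 0 0 0;0 0 0 0"

```text
time_s: 10.42
tcp_pos: [0.5505, 0.1135, 0.2587]
tool_rot: [-10.4, 89.6, 3.8]
wrist_force: [0.4, 0.7, 0.6]
grip_width: 0.0006
```

Run:
```python
import pickle
from meas import *
d,E,T=wrist();d["extrinsics"]=E;pickle.dump(d,open("pics/w8.pkl","wb"))
cv2.imwrite("pics/w8.png",cv2.resize(d["frame"][:,:,::-1],(800,600)))
print("foot top px",proj(d,[[.5635,.057,.0385],[.546,.072,.0385]])/.64)
```

```text
tcp [0.5505 0.1135 0.2587] y [-0.2447  0.9696] z [0.9696 0.2447] F [0.35 0.71 0.61] 10.4167
foot top px [[295.68339367 333.5533748 ]
 [331.23010723 308.7725149 ]]
```

View pics/w8.png

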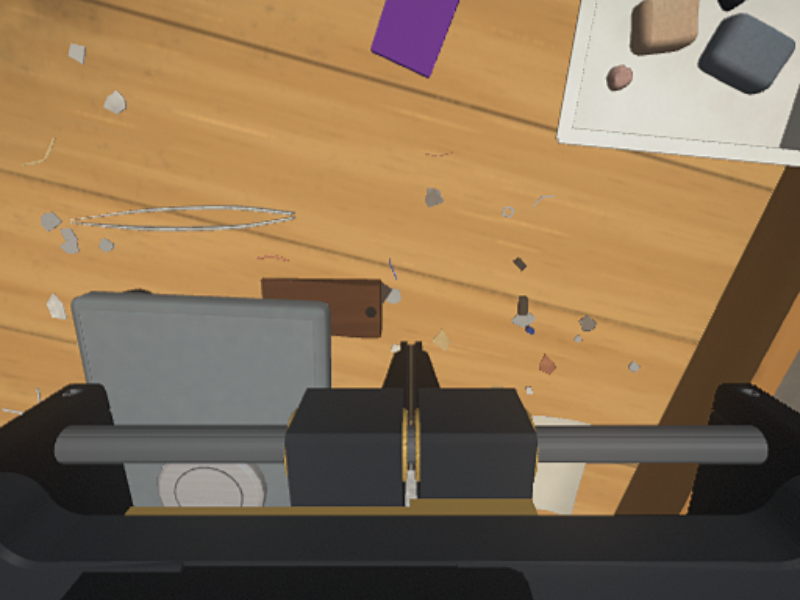

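The wedge (322,308) sits under the base's front left corner (330,305), which is where predicted, so the stand hasn't shifted. I'll check the lateral offset, then press.

Run:
```python
import pickle
from meas import *
d=pickle.load(open("pics/w8.pkl","rb"))
b=plane(d,np.array([(382,280),(381,337)])*.64,.013)[:,:2]*1e3;a=plane(d,np.array([(262,279)])*.64,.002)[:,:2]*1e3
print(b.round(1),a.round(1));u=a[0]-b[0];print(np.linalg.norm(u));u/=np.linalg.norm(u);c=b.mean(0)+35*u;print(c,u)
for ft in((562,61),(563.5,57),(561,57)):rel(c,u,np.array(ft))
```

```text
[[532.4  93.2]
 [565.6 100.2]] [[551.8  25.8]]
70.06940345125638
[558.65821428  63.03782367] [ 0.27651395 -0.9610099 ]
foot in wedge frame x,y 2.9 2.6
foot in wedge frame x,y 7.1 3.0
foot in wedge frame x,y 6.4 0.6
```

Emit:
move_arm:
  moves: "0 -20 0 0;0 -20 0 0;0 -18 0 0;0 0 0 0;15 0 0 0"

```text
time_s: 10.88
tcp_pos: [0.5645, 0.0562, 0.2406]
tool_rot: [-14.7, 89.8, -0.6]
wrist_force: [0.3, 0.7, 0.7]
grip_width: 0.0006
```

Emit:
move_arm:
  moves: "5 0 0 0;3 0 0 0;0 0 0 0;0 0 0 0"

```text
time_s: 11.22
tcp_pos: [0.564, 0.0571, 0.2316]
tool_rot: [154.7, 90.0, 168.9]
wrist_force: [0.7, 0.2, 0.1]
grip_width: 0.0006
```

Emit:
move_arm:
  moves: "2 0 0 0;0 0 0 0"

```text
time_s: 11.38
tcp_pos: [0.564, 0.0568, 0.2298]
tool_rot: [-1.1, 90.0, 13.0]
wrist_force: [-0.4, 0.1, -0.5]
grip_width: 0.0002
```

Emit:
move_arm:
  moves: "0.5 0 0 0;0 0 0 0"

```text
time_s: 11.55
tcp_pos: [0.564, 0.0566, 0.2294]
tool_rot: [2.4, 90.0, 16.5]
wrist_force: [-0.9, -0.1, -0.3]
grip_width: 0.0005
```

Emit:
move_arm:
  moves: "0.5 0 0 0;0 0 0 0"

```text
time_s: 11.72
tcp_pos: [0.564, 0.0566, 0.2288]
tool_rot: [12.3, 90.0, 26.4]
wrist_force: [-0.4, -0.2, -1.0]
grip_width: 0.0005
```

Emit:
move_arm:
  moves: "0.4 0 0 0;0 0 0 0"

```text
time_s: 11.88
tcp_pos: [0.564, 0.0566, 0.2284]
tool_rot: [11.8, 90.0, 26.0]
wrist_force: [0.9, -0.9, 1.6]
grip_width: 0.0003
```

Emit:
move_arm:
  moves: "0.3 0 0 0;0 0 0 0"

```text
time_s: 12.05
tcp_pos: [0.564, 0.0566, 0.2284]
tool_rot: [2.4, 90.0, 16.5]
wrist_force: [-2.5, -1.4, 5.6]
grip_width: 0.0005
```

Emit:
move_arm:
  moves: "0.3 0 0 0;0 0 0 0"

```text
time_s: 12.22
tcp_pos: [0.564, 0.0566, 0.2283]
tool_rot: [-2.4, 90.0, 11.7]
wrist_force: [-3.6, -1.0, 8.9]
grip_width: 0.0004
```

Emit:
move_arm:
  moves: "0.2 0 0 0;0 0 0 0"

```text
time_s: 12.38
tcp_pos: [0.564, 0.0566, 0.2283]
tool_rot: [-7.0, 90.0, 7.2]
wrist_force: [-2.9, 0.3, 11.1]
grip_width: 0.0001
```

Emit:
move_arm:
  moves: "0.2 0 0 0;0 0 0 0;0 0 0 0;0 0 0 0;0 0 0 0"

```text
time_s: 12.8
tcp_pos: [0.564, 0.0566, 0.2282]
tool_rot: [-7.0, 90.0, 7.1]
wrist_force: [-3.8, 0.3, 12.7]
grip_width: 0.0007
```

Emit:
move_arm:
  moves: "0 0 0 0;0 0 0 0;0 0 0 0;0 0 0 0"

```text
time_s: 13.13
tcp_pos: [0.564, 0.0566, 0.2283]
tool_rot: [-8.8, 90.0, 5.3]
wrist_force: [-2.6, 0.3, 12.6]
grip_width: 0.0004
```

Emit:
move_arm:
  moves: "-0.7 0 0 0;-0.7 0 0 0;-5 0 0 0;-40 0 0 0;-40 0 0 0"

```text
time_s: 13.55
tcp_pos: [0.5639, 0.0565, 0.3134]
tool_rot: [164.0, 89.7, 178.1]
wrist_force: [1.2, 0.2, 0.1]
grip_width: -0.0
```

Emit:
move_arm:
  moves: "-30 0 0 0;0 20 0 0;0 35 0 0;0 20 0 0;0 0 0 0"

```text
time_s: 13.97
tcp_pos: [0.5447, 0.132, 0.3442]
tool_rot: [71.5, 90.0, 85.7]
wrist_force: [-0.3, 0.0, 0.5]
grip_width: 0.0001
```

Run:
```python
import pickle
from meas import *
d,E,T=wrist();d["extrinsics"]=E;pickle.dump(d,open("pics/w9.pkl","wb"))
cv2.imwrite("pics/w9.png",cv2.resize(d["frame"][:,:,::-1],(800,600)))
print("foot top px",proj(d,[[.5635,.057,.0385],[.546,.072,.0385]])/.64)
```

```text
tcp [0.5447 0.132  0.3442] y [-0.2465  0.9692] z [0.9692 0.2465] F [-0.28  0.05  0.51] 13.9667
foot top px [[299.33147085 291.12677115]
 [325.0260196  272.72778911]]
```

View pics/w9.png

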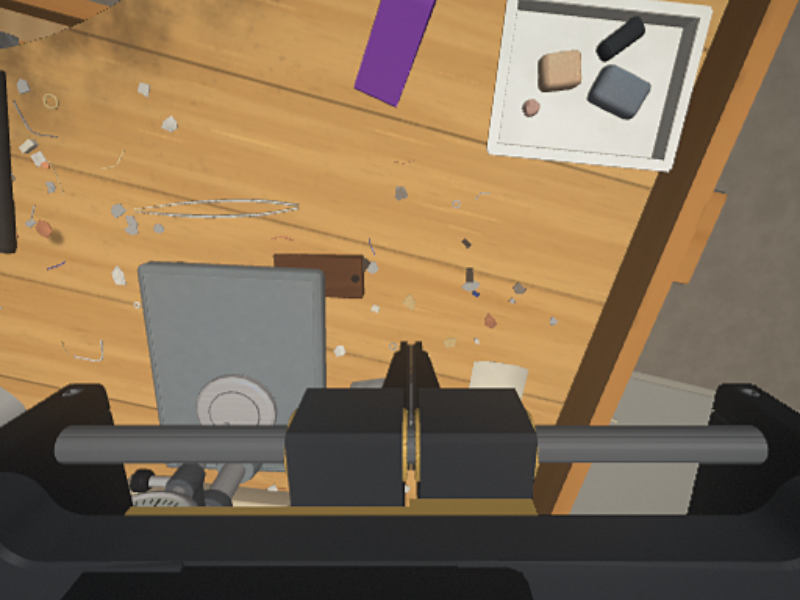

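The stand's corner is at (325,270), where predicted, and the wedge (320,276) is still under it. I'll do one numeric check, then hand in.

Run:
```python
import pickle
from meas import *
from cell import robot,state
d=pickle.load(open("pics/w9.pkl","rb"))
ft=base(d,range(190,245,5),range(100,195,5),(190,225),(155,190))
b=plane(d,np.array([(364,256.5),(363,298)])*.64,.013)[:,:2]*1e3;a=plane(d,np.array([(274,254.5)])*.64,.002)[:,:2]*1e3
u=a[0]-b[0];u/=np.linalg.norm(u);rel(b.mean(0)+35*u,u,ft)
robot.job_done();print(state()["time_s"])
```

```text
left ang 11.94 front dir [ 0.206 -0.979] corner [543.3  69. ] foot [561.1  57.5]
foot in wedge frame x,y 6.5 0.7
the job is handed in; nothing more can be done
the job is handed in; nothing more can be done
```

The wedge is under the bare foot, the press test held, and I handed the job in with the arm clear. No verdict was reported.

- **Push:** I nudged the wedge about 18 mm sideways to line it up with the foot, then pushed it in thin end first. The push force rose from about 0 to 3.4 N within 1 mm, then to 4.2 N 1 mm further, where I stopped. That is slightly over the roughly 4 N you gave as the wedge's limit, but that limit is for the load on the wedge and my reading was the push force, with about 1 N of noise.
- **Press:** I pressed above the foot at 11–12.7 N for over half a second, and the base gave about 0.1 mm. There was about 3–4 N of sideways force on the wrist during the press. I then let go and moved clear.
- **Final check:** the foot sits at about x +6.5, y +0.7 mm in the wedge frame.
    - **Stand position:** the base corner was where predicted. The last foot estimate was (561, 57.5) mm, against (561, 57) and (564.5, 60) from the two starting views, a spread of about 4 mm. The stand's yaw measured 11.9° against 11.3° at the start, which is within measuring error.
    - **Foot reading that disagreed:** two close-up views put the foot about 5 mm further left, which I put down to a biased edge in those pictures.
- **Not measured:** I did not measure the force on the wedge or the stand's tilt. I inferred them from the push and press readings.

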